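# Rock the chip locating block out of the rework slide

## Robot

A 6-joint arm with a two-finger parallel gripper is mounted at the origin on the work surface. World frame = base frame: x ahead of the robot, y to its left, z up, the work surface at z = 0. Lengths are in mm, angles in rad, forces in N, time in s.
With the tool pointing down it reaches from about 350 to 975 mm from the base axis. Payload 7.1 kg.
Tool frame: the origin (TCP) lies at the very end of the fingers, on their centre line; the grasp point (between the pads) lies 19 mm behind it (ctrl.pinch_z is the distance from the TCP to the grasp point, in mm); z points along the fingers, y is the direction in which the jaws open and shut (so a half turn about z gives the same grasp; the last joint's range is limited). The gripper opens to 88 mm and grips with 3 to 60 N. Pads are 20 mm wide; open, the fingers measure 115 mm over their backs; the gripper's body (75 mm by 178 mm) begins 61 mm behind the grasp point.
Start: joints at [-1.356, 0.423, 1.63, -0, 1.089, -0.019], TCP at [144.817, -607.974, 222.675] pointing down, gripper open.
Joint ranges: [-3, 3], [-0.9, 2.11], [0.09, 2.58], [-1.31, 4.45], [0.11, 2.69], [-2.54, 2.54]. Speed limits (rad/s): [2.39, 2.39, 3.01, 3.14, 3.14, 3.14].

## Interface

Orientations are given as a rotation vector (axis times angle).
In Python, from workcell import ctrl gives the robot as it stands.
- The arm moves only by the shell command python3 -m inch 'ROWS' [OPENING]. ROWS is JSON, a list of rows, each an object with "xyz": the shift along the tool's x, y, z in cm, a list of three; "spin": the turn about the tool's z in degrees. A call has 1 to 20 rows; each row is the pose to reach, as a shift and turn from the pose measured when the call began, along the tool's axes at that moment; what a row does not reach only later rows make up. A row lasts 1/10 s, in which the tool goes at most 50 mm and 8.59 degrees, less where a joint would pass 70% of its speed; a pose out of reach is approached as far as the arm can. A call with a gripper value outside its range is refused whole. OPENING is the closure, from 0 (fully open) to 1 (shut), set as the call begins (- or left out, the last holds). The fingers move at their own pace and stop on an object; the grip force is fixed at half the most. Time passes only in rows, so rows that repeat a pose let the fingers close. It gives the time, the measured TCP pose, the force and the opening at its end, in the units of the state.
- ctrl.get_obs(): the state, without advancing time (a new reading comes with each control period).
- ctrl.get_image(name): name is "scene" or "top" or "wrist"; returns the picture (480x640x3 uint8, red, green, blue); there is no depth.
- ctrl.camera_info(name): a dict with "camera_matrix" (3x3 intrinsics, pixels), "R" (3x3) and "t" (3): a world point X has camera coordinates R X + t; the wrist camera has in their place "hand_eye" (4x4, takes a point from camera to tool coordinates, whose origin is the TCP and whose axes are the flange's). Camera axes: x right, y down, z forward; pixel columns grow to the right and rows downward; lengths in mm; the calibration is good to about 2 mm. A picture is of the moment at which its call begins: read the wrist's pose just before it. camera_info takes no time and is no camera call.
- ctrl.close_job(): hands the job in, once; it reports no verdict.
The state is a dict: "t": time; "qpos": joint angles; "qvel": joint speeds; "joint_torque": joint torques, N m; "ee_pos": TCP position; "orientation": TCP orientation; "ft_force": force on the tool from outside, world axes, zero at the start; "moment": the same for the moment, N m; "width": finger opening in mm.
Only numpy, scipy, OpenCV 4.12 (cv2) and the standard library are available. Lean on these libraries where they do the work, as an engineer would, in place of code of your own. Each camera call takes 0.05 s, during which the arm holds its last target. There are 200 camera calls.

## Task

The dark chip locating block has to come off the rework slide: swing the carriage's clamp lever fully open, slide the carriage along the rail up against the steel rail stop, and swing the lever back to fully locked. Then rock the tight block side to side along the rail, about five degrees each way and many times, easing it up only about a millimetre per swing, until its spigot is out of the seat; a straight pull lifts the whole slide off the mat. Finish still gripping the block, upright and still, a centimetre or two clear above its seat, with the phone, jar and screwdriver left alone.

Things in the scene. Friction and masses are not known exactly. Their poses are not given: they have to be found in the camera images.
- mat: blue silicone repair mat, 360 x 500 x 4 mm, fixed on the bench, origin at the centre of its underside; x across the rail, y along the rail. 11 mm high compartment walls along its +x edge. The rework slide stands on it, rail centre line 30 mm to its -x side.
- slide_end (a point): middle of the top face of the aluminium rail at its stop (-y) end, 34 mm above the bench. Rail 400 mm long, top 70 mm wide, 90 mm wide flange below. The slide (2.1 kg with carriage) stands on rubber feet by its weight alone: it does not shift sideways, but an upward pull of some 21 N lifts it off the mat.
- carriage: grey carriage on the rail, 90 mm across x 84 mm along the rail x 18 mm thick, origin at the centre of its underside on the rail top; x across the rail away from the robot's side, y along the rail from the stop towards the carriage, z up. Its top is 52 mm above the bench. A lug on its -x side carries the clamp lever. Unlocked it slides against 9 N; locked it takes some 40 N to shift.
- carriage_end (a point): middle of the upper edge of the carriage's -y end, the end that meets the stop
- stop_front (a point): steel rail stop: a collar clamped over the rail, 94 x 20 mm, its top 14 mm above the rail top, a thumbscrew head 26 mm above the rail top. This point is the middle of the upper edge of its +y face, which the carriage comes up against (both points then agree along the rail). Starts about 80 to 160 mm away.
- block: dark locating block, about 90 g. Upper part 34 mm (x, across the rail) x 44 mm (y, along it) x 33 mm high; below it a 3 mm seat step 32 mm wide along y, then a spigot 18.5 x 30 mm, 10 mm long. Origin: centre of the spigot's foot, z up. Seated, the origin is 10 mm below the seat point and the upper part spans 3 to 36 mm above the carriage top.
- block_top (a point): centre of the block's top face, 46 mm above its origin; an 18 mm square chip pocket 3 mm deep is sunk there. To free it: tip it on the edge of its seat step, then swing it about 0.1 rad each way about the across-rail axis at the seat mouth, rising 1 mm per swing (11 or so swings), so that one bar drags up as the other drags down; rising much faster lifts the slide.
- seat (a point): centre of the seat's mouth in the carriage's top face (52 mm above the bench): a pocket 21 x 34 mm, 13 mm deep, axes as the carriage. Sprung steel bars in its +y and -y walls, 3 mm below the mouth, grip the spigot and together hold it with 25 to 31 N against a straight pull, more than the slide weighs. The block is free 8 to 10 mm up.
- lever (a joint): clamp lever angle: 0 locked (arm along +y of the carriage), growing counterclockwise from above to 1.5 fully open (arm towards -x). Grips below about 0.85. Stays where it is left; moving it takes up to 4 N at the knob.
- lever_hub (a point): the lever's vertical axis, at the top of its steel hub (64 mm above the bench), 58 mm to the -x side of the carriage's centre line
- lever_knob (a point): on the axis of the lever's upright round black knob (16 mm diameter, its top 99 mm and its foot 55 mm above the bench), 55 mm from the hub axis, 86 mm above the bench, where to grip it; the steel arm below is 63 mm high at most. A light grip (20 N) lets it turn between the fingers. With the lever against its open end the knob can draw the carriage towards the stop.
- phone: bystander: opened phone, 147 x 71 x 9 mm, lying on the mat beyond the rail
- flux_jar: bystander: small amber jar with white lid, 38 mm diameter, 35 mm high, on the mat beyond the rail
- driver: bystander: grey-handled precision screwdriver, 120 mm long, lying on the mat on the robot's side
There are look-alikes about, which are no part of the job. What is meant by the block is not brown, and is the smaller of those in its own colour.

How it is judged:
By the outcome, as a careful person would: the job done as asked, in the order asked, and still so for the second after the job is handed in, while the arm keeps its last pose, push and grip.
It also fails if it takes over 58 s, if anything falls off the work surface, if the arm or the gripper's body presses on something with over 40 N, if the wrist force passes 120 N, or if a joint passes its speed limit or range.

## Working session

There is one attempt and no reset: what is moved stays moved. The work goes in short steps, Python scripts to look and compute and a shell command to move; the robot and the scene stay as the last step left them, time stands still between calls to the robot, and variables do not carry over. Pictures are saved under pics/ and viewed, about 8 in all and at most 12, crops included, and the job is handed in when it is done.

```bash
ls; mkdir -p pics
python3 - <<'E'
from workcell import ctrl
import cv2,numpy as np
for n in ("scene","top"):
    im=ctrl.get_image(n); cv2.imwrite(f"pics/{n}0.png",im[:,:,::-1])
    c=ctrl.camera_info(n); print(n,c["camera_matrix"],c["R"],c["t"])
print(ctrl.camera_info("wrist")); print(ctrl.get_obs())
E
```

```text
pics
scene [[608.06910565   0.         320.22736324]
 [  0.         608.06910565 229.1590163 ]
 [  0.           0.           1.        ]] [[ 0.69039639  0.72335029  0.01082499]
 [ 0.49239784 -0.45889787 -0.73956549]
 [-0.52999735  0.51592355 -0.67299755]] [-392.42312249 -152.39322557 1250.66762024]
top [[611.25705008   0.         324.4850617 ]
 [  0.         611.25705008 243.34749742]
 [  0.           0.           1.        ]] [[ 0.00682609 -0.99995236  0.00697711]
 [-0.98511979 -0.00792277 -0.17168643]
 [ 0.17173353 -0.00570134 -0.98512694]] [  69.07210242  500.57708469 1167.42756871]
{'camera_matrix': array([[411.23447845,   0.        , 315.8619554 ],
       [  0.        , 411.23447845, 239.65327052],
       [  0.        ,   0.        ,   1.        ]]), 'hand_eye': array([[ 2.50267436e-04, -9.70057036e-01, -2.42877096e-01,
         6.49369091e+01],
       [ 9.99999435e-01,  4.93672113e-04, -9.41310717e-04,
         4.93981780e-01],
       [ 1.03302673e-03, -2.42876723e-01,  9.70056612e-01,
        -1.61713546e+02],
       [ 0.00000000e+00,  0.00000000e+00,  0.00000000e+00,
         1.00000000e+00]])}
{'t': 0.1, 'qpos': array([-1.35598349e+00,  4.23748119e-01,  1.63057334e+00, -1.22106265e-05,
        1.08861980e+00, -1.90037812e-02]), 'qvel': array([-1.03302662e-05, -1.91475511e-03, -1.33835693e-03, -6.61367249e-04,
       -2.97827157e-04, -4.71570973e-05]), 'joint_torque': array([ 1.09668275e-03, -5.45610380e+01, -2.74324322e+01,  6.43921271e-02,
        1.88053760e-02, -2.74578917e-05]), 'ee_pos': array([ 144.72311224, -607.51272994,  222.00542638]), 'orientation': array([-3.11881517e+00, -3.66294637e-01,  2.23878842e-04]), 'ft_force': array([-0.22922274, -0.04781741, -0.45433784]), 'moment': array([-0.00351205, -0.04904699,  0.03663553]), 'width': 87.8851869977554}
```

View pics/top0.png

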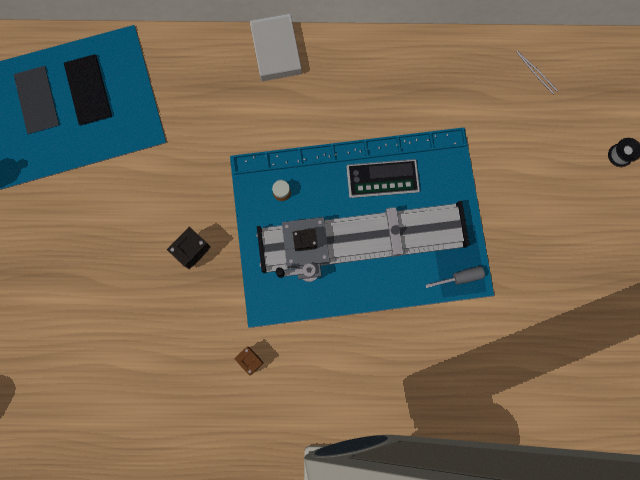

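View pics/scene0.png

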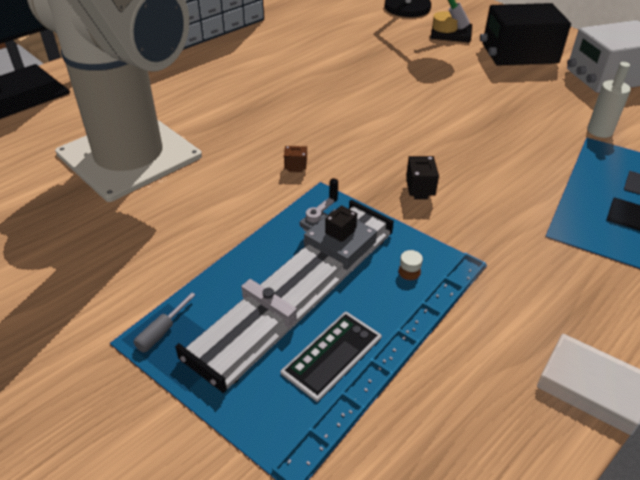

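Candidates for the block in the top view are the dark block on the carriage (305,238), the larger dark block on the bench (188,248) and the brown one (249,361). I choose the one on the carriage, since it is dark and the smaller of the two dark ones. The stop is at (396,230), the knob at (281,272) and the hub at (309,270).

```bash
cat > h.py <<'E'
from workcell import ctrl
import cv2,numpy as np
from scipy.spatial.transform import Rotation as Ro
def cam(n):
    c=ctrl.camera_info(n); K=c["camera_matrix"]
    if n!="wrist": return K,c["R"],c["t"]
    o=ctrl.get_obs(); T=np.eye(4); T[:3,:3]=Ro.from_rotvec(o["orientation"]).as_matrix(); T[:3,3]=o["ee_pos"]
    M=np.linalg.inv(T@c["hand_eye"]); return K,M[:3,:3],M[:3,3]
def ray(px,z,C):
    K,R,t=C; d=R.T@np.linalg.inv(K)@np.array([px[0],px[1],1.]); c=-R.T@t
    return c+d*(z-c[2])/d[2]
def proj(X,C):
    K,R,t=C; p=K@(R@np.asarray(X,float)+t); return p[:2]/p[2]
def snap(n,f):
    C=cam(n); im=ctrl.get_image(n)[:,:,::-1].copy(); cv2.imwrite("pics/"+f,im); return im,C
E
python3 - <<'E'
from h import *
C=cam("top"); im=cv2.imread("pics/top0.png")
hsv=cv2.cvtColor(im,cv2.COLOR_BGR2HSV); m=cv2.inRange(hsv,(95,150,60),(110,255,255)); m[:,:200]=0
c=max(cv2.findContours(m,0,2)[0],key=cv2.contourArea)
h=cv2.convexHull(c); P=np.array([ray(p[0],4,C)[:2] for p in h],np.float32)
print(cv2.minAreaRect(P)); print(cv2.boxPoints(cv2.minAreaRect(P)))
for n,p,z in (("block",(305,238),88),("knob",(281,272),99),("hub",(309,270),64),("stopscrew",(396,230),60)): print(n,ray(p,z,C))
cv2.imwrite("pics/crop0.png",cv2.resize(im[190:300,240:480],None,fx=3.3,fy=3.3,interpolation=cv2.INTER_CUBIC))
E
```

```text
((548.0929565429688, 1.337982177734375), (358.583984375, 498.3560791015625), 7.761534214019775)
[[ 336.7919   224.01978]
 [ 404.09512 -269.77072]
 [ 759.39404 -221.34381]
 [ 692.0908   272.4467 ]]
block [502.2724948  110.30014499  88.        ]
knob [435.22175531 154.10882115  99.        ]
hub [443.93054635 102.44777632  64.        ]
stopscrew [524.79506218 -67.18884842  60.        ]
```

View pics/crop0.png

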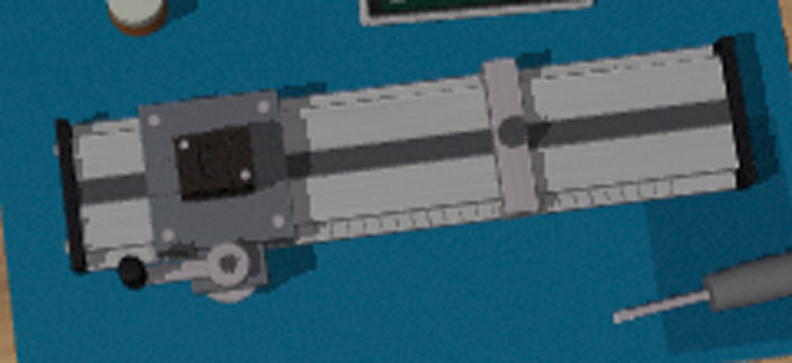

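```bash
cat >> h.py <<'E'
def go(X,yaw=None):
    "shift (cm, tool axes) and spin (deg) to take the TCP to X, tool x at yaw deg"
    o=ctrl.get_obs(); R=Ro.from_rotvec(o["orientation"]).as_matrix()
    y=np.degrees(np.arctan2(R[1,0],R[0,0])); s=0 if yaw is None else -((yaw-y+180)%360-180)
    print("xyz",np.round(R.T@(np.asarray(X)-o["ee_pos"])/10,2),"spin",round(s,1),"| yaw",round(y,1),"tilt z",np.round(R[:,2],3))
def st():
    o=ctrl.get_obs(); print("t",round(o["t"],2),"ee",np.round(o["ee_pos"],1),"F",np.round(o["ft_force"],1),"M",np.round(o["moment"],2),"w",round(o["width"],1),"q6",round(o["qpos"][5],2))
E
python3 - <<'E'
from h import *
go((440,-350,330),55); go((490,40,330),97.7)
E
```

```text
xyz [ 34.69 -18.22 -10.77] spin -41.6 | yaw 13.4 tilt z [-0.     0.001 -1.   ]
xyz [ 48.59 -55.   -10.72] spin -84.3 | yaw 13.4 tilt z [-0.     0.001 -1.   ]
```

```bash
python3 -m inch '[{"xyz":[5,-2,-5],"spin":-6},{"xyz":[12,-6,-10.7],"spin":-14},{"xyz":[20,-10,-10.7],"spin":-24},{"xyz":[28,-14,-10.7],"spin":-32},{"xyz":[34.7,-18.2,-10.7],"spin":-41},{"xyz":[36.5,-23,-10.7],"spin":-49},{"xyz":[38.5,-28,-10.7],"spin":-57},{"xyz":[40.5,-33,-10.7],"spin":-65},{"xyz":[42.5,-38,-10.7],"spin":-73},{"xyz":[44.5,-43,-10.7],"spin":-80},{"xyz":[46.5,-49,-10.7],"spin":-84.3},{"xyz":[48.6,-55,-10.7],"spin":-84.3},{"xyz":[48.6,-55,-10.7],"spin":-84.3},{"xyz":[48.6,-55,-10.7],"spin":-84.3},{"xyz":[48.6,-55,-10.7],"spin":-84.3}]' 0.5
python3 - <<'E'
from h import *
im,C=snap("wrist","w0.png"); np.save("w0C.npy",np.array([*C[0].ravel(),*C[1].ravel(),*C[2]])); st()
E
```

```text
t: 1.6
ee_pos: [481.7, 3.8, 329.1]
orientation: [-2.067, -2.365, -0.001]
ft_force: [0.8, -0.7, 1.1]
width: 43.9
t 1.65 ee [482.9   9.9 329.3] F [ 0.8  3.4 -0.2] M [ 0.11 -0.14  0.01] w 43.8 q6 -0.15
```

View pics/w0.png

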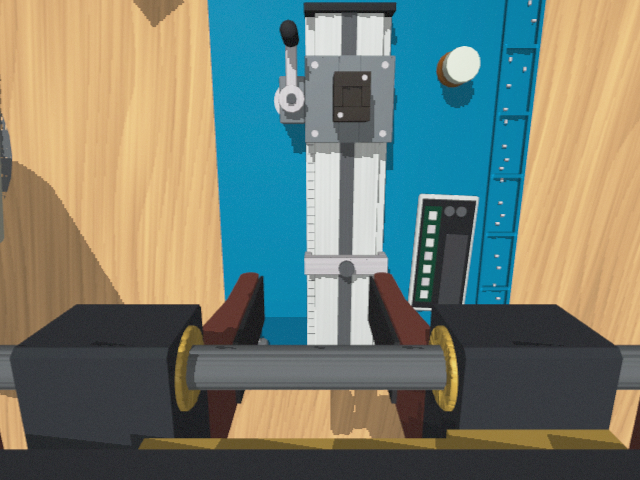

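```bash
cat >> h.py <<'E'
u=np.array([-.1351,.9908]); v=np.array([.9908,.1351]); R0=np.array([518.4,-2.7])  # along, across, rail reference
def al(X): d=np.asarray(X)[:2]-R0; return "along %.1f across %.1f"%(d@u,d@v)
E
python3 - <<'E'
from h import *
a=np.load("w0C.npy"); C=(a[:9].reshape(3,3),a[9:18].reshape(3,3),a[18:])
for n,p,z in (("block",(352,97),88),("hub",(291,98),64),("knobtop",(288,29),99),("carr -y L",(307,143),52),("carr -y R",(394,143),52),("stopfrontL",(306,255),48),("stopfrontR",(387,254),48)):
    X=ray(p,z,C); print(n,X.round(1),al(X))
Ct=cam("top")
for n,p,z in (("hub",(240+228/3.3,190+264/3.3),64),("knob",(240+133/3.3,190+271/3.3),99),("block",(240+216/3.3,190+163/3.3),88),("cornerR top",(240+277/3.3,190+92/3.3),52),("cornerR bot",(240+293/3.3,190+242/3.3),52),("stopLtop",(240+484/3.3,190+64/3.3),48),("stopLbot",(240+505/3.3,190+213/3.3),48)):
    X=ray(p,z,Ct); print("top",n,X.round(1),al(X))
go((435,100,300),97.7)
E
```

```text
block [500.1 109.3  88. ] along 113.4 across -3.0
hub [442.4 102.7  64. ] along 114.7 across -61.1
knobtop [435.4 156.2  99. ] along 168.7 across -60.8
carr -y L [463.3  61.9  52. ] along 71.4 across -45.9
carr -y R [552.9  74.   52. ] along 71.3 across 44.5
stopfrontL [477.9 -59.4  48. ] along -50.7 across -47.8
stopfrontR [567.5 -46.1  48. ] along -49.6 across 42.8
top hub [443.9 102.3  64. ] along 114.1 across -59.6
top knob [435.  155.4  99. ] along 167.9 across -61.3
top block [499.6 109.4  88. ] along 113.6 across -3.5
top cornerR top [549.7  74.3  52. ] along 72.0 across 41.4
top cornerR bot [458.9  64.2  52. ] along 74.3 across -49.9
top stopLtop [568.9 -50.6  48. ] along -54.3 across 43.5
top stopLbot [477.9 -62.2  48. ] along -53.5 across -48.2
xyz [ 9.57 -3.52  2.97] spin 0.2 | yaw 97.9 tilt z [ 0.001  0.005 -1.   ]
```

Run:
```python
from h import *
go((435.3,156,125),97.7); go((435.3,156,68),97.7)
```

```text
xyz [15.03 -2.74 20.5 ] spin 0.2 | yaw 97.9 tilt z [ 0.001  0.005 -1.   ]
xyz [15.   -2.75 26.2 ] spin 0.2 | yaw 97.9 tilt z [ 0.001  0.005 -1.   ]
```

```bash
python3 -m inch '[{"xyz":[4,-0.7,2]},{"xyz":[8,-1.5,4]},{"xyz":[11,-2,7]},{"xyz":[14,-2.7,10]},{"xyz":[15,-2.75,14]},{"xyz":[15,-2.75,18]},{"xyz":[15,-2.75,18]},{"xyz":[15,-2.75,18]}]' 0.5
python3 - <<'E'
from h import *
st(); im,C=snap("wrist","w1.png"); print(proj((435.3,156,99),C),proj((443,102.5,64),C)); go((435.3,156,68),97.7)
E
```

```text
t 1.65 ee [482.9   9.9 329.3] F [ 0.8  3.4 -0.2] M [ 0.11 -0.14  0.01] w 43.8 q6 -0.15
[285.87478083  37.59134352] [289.59200304 105.45480304]
xyz [15.37 -2.58 26.15] spin 0.3 | yaw 98.0 tilt z [-0.     0.003 -1.   ]$[0]: bad value
```

View pics/w1.png

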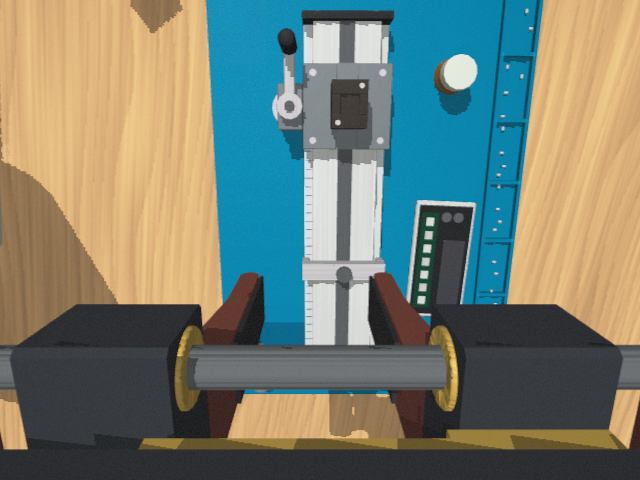

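The call was refused because every row needs a "spin" value. The picture still checks the estimates: hub seen at (289,105) and knob top at (287,37), both within about 1 px of their projections.

```bash
python3 -m inch '[{"xyz":[4,-0.7,2],"spin":0},{"xyz":[8,-1.5,4],"spin":0},{"xyz":[11,-2,7],"spin":0},{"xyz":[14,-2.5,11],"spin":0},{"xyz":[15.3,-2.6,15],"spin":0},{"xyz":[15.4,-2.6,19],"spin":0},{"xyz":[15.4,-2.6,19],"spin":0},{"xyz":[15.4,-2.6,19],"spin":0},{"xyz":[15.4,-2.6,19],"spin":0}]' 0.5
python3 - <<'E'
from h import *
st(); go((435.3,156,68),97.7)
E
```

```text
t: 2.6
ee_pos: [436.5, 156.0, 141.3]
orientation: [-2.061, -2.371, -0.007]
ft_force: [0.9, -0.3, -0.2]
width: 43.6
t 2.6 ee [436.5 156.  141.3] F [ 0.9 -0.3 -0.2] M [-0.01 -0.15  0.  ] w 43.6 q6 0.17
xyz [-0.01 -0.15  7.33] spin 0.3 | yaw 98.0 tilt z [ 0.003  0.004 -1.   ]
```

```bash
python3 -m inch '[{"xyz":[0,-0.15,3],"spin":0},{"xyz":[0,-0.15,6],"spin":0},{"xyz":[0,-0.15,7.2],"spin":0},{"xyz":[0,-0.15,7.3],"spin":0},{"xyz":[0,-0.15,7.3],"spin":0}]'
python3 -m inch '[{"xyz":[0,0,0],"spin":0},{"xyz":[0,0,0],"spin":0},{"xyz":[0,0,0],"spin":0},{"xyz":[0,0,0],"spin":0}]' 1
python3 - <<'E'
from h import *
st(); go((435.3,156,68),97.7)
E
```

```text
t: 3.1
ee_pos: [436.2, 156.2, 69.5]
orientation: [2.061, 2.37, 0.009]
ft_force: [0.7, -1.3, -0.4]
width: 44.3
t: 3.5
ee_pos: [436.4, 156.3, 69.9]
orientation: [2.061, 2.37, 0.01]
ft_force: [-0.9, -0.1, 0.2]
width: 15.5
t 3.5 ee [436.4 156.3  69.9] F [-0.9 -0.1  0.2] M [-0.01  0.18  0.  ] w 15.5 q6 0.17
xyz [-0.01 -0.11  0.19] spin 0.3 | yaw 98.0 tilt z [ 0.005  0.004 -1.   ]
```

```bash
python3 -m inch '[{"xyz":[-0.05,-0.77,0],"spin":-8},{"xyz":[-0.21,-1.52,0],"spin":-16},{"xyz":[-0.48,-2.24,0],"spin":-24},{"xyz":[-0.84,-2.91,0],"spin":-32},{"xyz":[-1.29,-3.54,0],"spin":-40},{"xyz":[-1.82,-4.09,0],"spin":-48},{"xyz":[-2.42,-4.56,0],"spin":-56},{"xyz":[-3.09,-4.94,0],"spin":-64},{"xyz":[-3.8,-5.23,0],"spin":-72},{"xyz":[-4.54,-5.42,0],"spin":-80},{"xyz":[-5.12,-5.5,0],"spin":-86},{"xyz":[-5.15,-5.5,0],"spin":-86},{"xyz":[-5.15,-5.5,0],"spin":-86},{"xyz":[-5.15,-5.5,0],"spin":-86}]'
python3 - <<'E'
from h import *
st(); print(al(ctrl.get_obs()["ee_pos"])); go((0,0,70))
E
```

```text
t: 4.9
ee_pos: [389.8, 97.9, 69.7]
orientation: [-0.109, 3.133, 0.007]
ft_force: [1.8, 2.7, 3.8]
width: 15.5
t 4.9 ee [389.8  97.9  69.7] F [1.8 2.7 3.8] M [ 0.44 -0.29  0.03] w 15.5 q6 -1.43
along 117.1 across -113.8
xyz [39.56 -7.07 -0.32] spin 0 | yaw -176.0 tilt z [ 0.006  0.005 -1.   ]
```

```bash
python3 -m inch '[{"xyz":[-0.03,-0.5,0],"spin":0},{"xyz":[-0.1,-1.5,0],"spin":0},{"xyz":[-0.16,-2.5,0],"spin":0},{"xyz":[-0.23,-3.5,0],"spin":0},{"xyz":[-0.29,-4.5,0],"spin":0},{"xyz":[-0.36,-5.5,0],"spin":0},{"xyz":[-0.42,-6.5,0],"spin":0},{"xyz":[-0.49,-7.5,0],"spin":0},{"xyz":[-0.55,-8.5,0],"spin":0},{"xyz":[-0.62,-9.5,0],"spin":0},{"xyz":[-0.68,-10.5,0],"spin":0},{"xyz":[-0.75,-11.5,0],"spin":0},{"xyz":[-0.75,-11.5,0],"spin":0}]'
python3 - <<'E'
from h import *
st(); print(al(ctrl.get_obs()["ee_pos"]))
E
```

```text
t: 6.2
ee_pos: [405.4, -16.7, 69.5]
orientation: [-0.107, 3.133, 0.007]
ft_force: [-0.9, 0.7, 6.9]
width: 15.7
t 6.2 ee [405.4 -16.7  69.5] F [-0.9  0.7  6.9] M [-0.02 -0.06  0.01] w 15.7 q6 -1.72
along 1.4 across -113.9
```

```bash
python3 -m inch '[{"xyz":[-0.01,-0.2,0],"spin":0},{"xyz":[-0.03,-0.4,0],"spin":0},{"xyz":[-0.04,-0.6,0],"spin":0},{"xyz":[-0.04,-0.6,0],"spin":0}]'
python3 -m inch '[{"xyz":[-0.01,-0.2,0],"spin":0},{"xyz":[-0.03,-0.4,0],"spin":0},{"xyz":[-0.03,-0.4,0],"spin":0}]'
python3 - <<'E'
from h import *
st(); print(al(ctrl.get_obs()["ee_pos"])); im,C=snap("scene","s1.png")
cv2.imwrite("pics/s1c.png",cv2.resize(im[150:400,150:420],None,fx=2.2,fy=2.2,interpolation=cv2.INTER_CUBIC))
E
```

```text
t: 6.6
ee_pos: [406.1, -22.2, 69.6]
orientation: [-0.107, 3.134, 0.008]
ft_force: [2.2, 7.0, 3.1]
width: 15.3
t: 6.9
ee_pos: [406.5, -25.6, 69.7]
orientation: [-0.106, 3.134, 0.01]
ft_force: [1.3, 7.2, 2.1]
width: 15.8
t 6.9 ee [406.5 -25.6  69.7] F [1.3 7.2 2.1] M [ 1.2  -0.27  0.04] w 15.8 q6 -1.75
along -7.6 across -113.9
```

View pics/s1c.png

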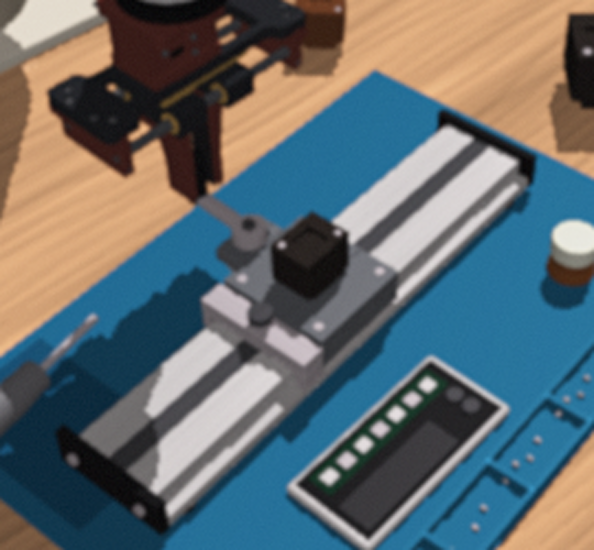

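The carriage now looks to be at or very near the stop. I'll nudge further until the force rises.

```bash
python3 -m inch '[{"xyz":[-0.02,-0.3,0],"spin":0},{"xyz":[-0.02,-0.4,0],"spin":0},{"xyz":[-0.02,-0.4,0],"spin":0},{"xyz":[-0.02,-0.4,0],"spin":0}]'
python3 -m inch '[{"xyz":[-0.02,-0.3,0],"spin":0},{"xyz":[-0.02,-0.3,0],"spin":0},{"xyz":[-0.02,-0.3,0],"spin":0}]'
```

```text
t: 7.35
ee_pos: [406.5, -27.1, 69.6]
orientation: [-0.103, 3.135, 0.015]
ft_force: [2.4, 27.3, 3.9]
width: 15.3
t: 7.65
ee_pos: [406.5, -27.2, 69.6]
orientation: [-0.099, 3.136, 0.021]
ft_force: [2.9, 30.4, 3.8]
width: 15.7
```

```bash
python3 -m inch '[{"xyz":[-0.05,0.77,0],"spin":8},{"xyz":[-0.21,1.52,0],"spin":16},{"xyz":[-0.48,2.24,0],"spin":24},{"xyz":[-0.84,2.91,0],"spin":32},{"xyz":[-1.29,3.54,0],"spin":40},{"xyz":[-1.82,4.09,0],"spin":48},{"xyz":[-2.42,4.56,0],"spin":56},{"xyz":[-3.09,4.94,0],"spin":64},{"xyz":[-3.8,5.23,0],"spin":72},{"xyz":[-4.54,5.42,0],"spin":80},{"xyz":[-5.12,5.5,0],"spin":86},{"xyz":[-5.3,5.5,0],"spin":87},{"xyz":[-5.3,5.5,0],"spin":87},{"xyz":[-5.3,5.5,0],"spin":87}]'
python3 - <<'E'
from h import *
st(); X=ctrl.get_obs()["ee_pos"]; print(al(X)); go(X); d=X[:2]-(460.8,-23.2); print(np.degrees(np.arctan2(d[1],d[0])),np.hypot(*d))
E
```

```text
t: 9.05
ee_pos: [453.4, 31.4, 70.0]
orientation: [-2.081, -2.339, -0.015]
ft_force: [-4.2, 4.1, 2.3]
width: 15.8
t 9.05 ee [453.4  31.4  70. ] F [-4.2  4.1  2.3] M [0.58 0.57 0.04] w 15.8 q6 -0.1
along 42.6 across -59.8
xyz [0. 0. 0.] spin 0 | yaw 96.7 tilt z [-0.001  0.014 -1.   ]
97.67910037374979 55.13339874144236
```

```bash
python3 -m inch '[{"xyz":[0,0.2,0],"spin":0},{"xyz":[0,0.3,0],"spin":0},{"xyz":[0,0.3,0],"spin":0}]'
python3 -m inch '[{"xyz":[0,-0.15,0],"spin":0},{"xyz":[0,-0.2,0],"spin":0}]' 0.5
python3 -m inch '[{"xyz":[0,0,0],"spin":0},{"xyz":[0,0,0],"spin":0},{"xyz":[0,0,0],"spin":0},{"xyz":[0,0,-4],"spin":0},{"xyz":[0,0,-8],"spin":0},{"xyz":[0,0,-12],"spin":0},{"xyz":[0,0,-15],"spin":0},{"xyz":[0,0,-15],"spin":0},{"xyz":[0,0,-15],"spin":0}]'
python3 - <<'E'
from h import *
st(); im,C=snap("wrist","w2.png"); it,Ct=snap("top","t2.png"); np.save("w2C.npy",np.array([*C[0].ravel(),*C[1].ravel(),*C[2]]))
go(ctrl.get_obs()["ee_pos"],97.7)
E
```

```text
t: 9.35
ee_pos: [453.5, 31.6, 69.7]
orientation: [-2.077, -2.338, -0.009]
ft_force: [-7.5, 1.0, 8.6]
width: 15.8
t: 9.55
ee_pos: [450.9, 31.3, 69.6]
orientation: [-2.076, -2.339, -0.008]
ft_force: [0.1, 0.5, 0.5]
width: 28.0
t: 10.45
ee_pos: [452.3, 29.2, 219.8]
orientation: [-2.077, -2.339, -0.009]
ft_force: [0.4, 0.8, 0.2]
width: 43.9
t 10.45 ee [452.3  29.2 219.8] F [0.4 0.8 0.2] M [-0.06 -0.12  0.01] w 43.9 q6 -0.1
xyz [0. 0. 0.] spin -0.9 | yaw 96.8 tilt z [-0.01   0.013 -1.   ]
```

View pics/w2.png

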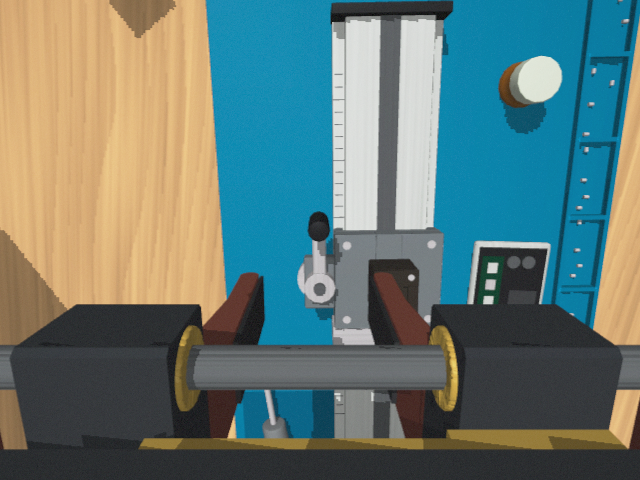

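The lever is locked: its knob is at (318,219), straight along the rail from the hub at (319,288). The carriage is against the stop. Next I go to the block.

Run:
```python
from h import *
C=cam("top"); im=cv2.imread("pics/t2.png")
print("block px",proj((517.3,-15.3,88),C)); go((517.3,-15.3,130),97.7); go((517.3,-15.3,68),97.7)
cv2.imwrite("pics/t2c.png",cv2.resize(im[190:300,240:480],None,fx=3.3,fy=3.3,interpolation=cv2.INTER_CUBIC))
```

```text
block px [370.74317887 230.79869248]
xyz [-5.33  6.11  8.71] spin -0.9 | yaw 96.8 tilt z [-0.01   0.013 -1.   ]
xyz [-5.42  6.16 14.91] spin -0.9 | yaw 96.8 tilt z [-0.01   0.013 -1.   ]
```

View pics/t2c.png

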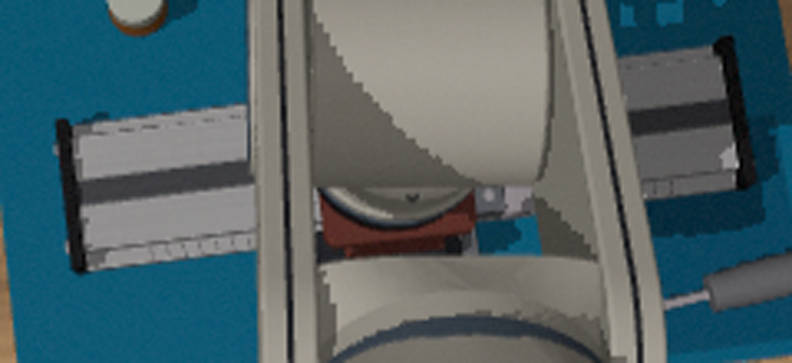

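The arm hides the carriage in this view, so I go by the knob displacement, which the hub position confirms to about 1 mm.

```bash
python3 -m inch '[{"xyz":[-3,3,3],"spin":-0.9},{"xyz":[-5.4,6.1,6],"spin":-0.9},{"xyz":[-5.4,6.1,8.7],"spin":-0.9},{"xyz":[-5.4,6.1,8.7],"spin":-0.9},{"xyz":[-5.4,6.1,8.7],"spin":-0.9}]' 0.3
python3 - <<'E'
from h import *
st(); go((517.3,-15.3,68),97.7)
im,C=snap("wrist","w3.png"); print([proj((517.3+a*v[0]+b*u[0],-15.3+a*v[1]+b*u[1],88),C).round() for a,b in ((-17,-22),(17,-22),(17,22),(-17,22))])
E
```

```text
t: 11.05
ee_pos: [515.7, -15.8, 128.9]
orientation: [-2.054, -2.351, -0.001]
ft_force: [-1.0, 0.6, -0.0]
width: 61.2
t 11.05 ee [515.7 -15.8 128.9] F [-1.   0.6 -0. ] M [ 0.01 -0.15  0.07] w 61.2 q6 -0.21
xyz [-0.06  0.24  6.08] spin 0.0 | yaw 97.7 tilt z [-0.014  0.014 -1.   ]
[array([289., 308.]), array([354., 308.]), array([355., 226.]), array([288., 226.])]
```

View pics/w3.png

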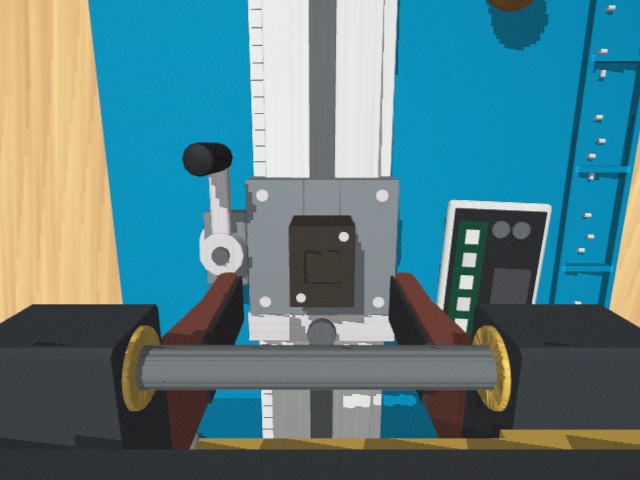

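The block's top face at (289–355, 226–307) matches the prediction, and the carriage end touches the stop. I descend and grip.

```bash
python3 -m inch '[{"xyz":[0,0.2,2.5],"spin":0},{"xyz":[-0.05,0.2,5],"spin":0},{"xyz":[-0.05,0.24,6],"spin":0},{"xyz":[-0.05,0.24,6],"spin":0},{"xyz":[-0.05,0.24,6],"spin":0}]'
python3 -m inch '[{"xyz":[0,0,0],"spin":0},{"xyz":[0,0,0],"spin":0},{"xyz":[0,0,0],"spin":0},{"xyz":[0,0,0],"spin":0}]' 1
python3 - <<'E'
from h import *
st(); go((517.3,-15.3,68),97.7)
E
```

```text
t: 11.6
ee_pos: [518.9, -14.9, 71.1]
orientation: [-2.056, -2.354, -0.005]
ft_force: [0.6, -0.5, -0.1]
width: 61.2
t: 12.0
ee_pos: [518.1, -15.0, 71.5]
orientation: [-2.055, -2.353, -0.003]
ft_force: [0.7, -0.8, 10.7]
width: 33.7
t 12.0 ee [518.1 -15.   71.5] F [ 0.7 -0.8 10.7] M [-0.18 -0.75 -0.03] w 33.7 q6 -0.21
xyz [-0.02 -0.08  0.35] spin 0.1 | yaw 97.8 tilt z [-0.012  0.013 -1.   ]
```

```bash
python3 -m inch '[{"xyz":[0.15,0,-0.08],"spin":0},{"xyz":[0.3,0,-0.16],"spin":0},{"xyz":[0.3,0,-0.16],"spin":0},{"xyz":[0.3,0,-0.16],"spin":0}]'
cat >> h.py <<'E'
def rel():
    o=ctrl.get_obs(); d=o["ee_pos"]-np.array([518.1,-15.0,71.5]); R=Ro.from_rotvec(o["orientation"]).as_matrix()
    F=o["ft_force"]; print("t %.2f along %.2f across %.2f up %.2f | Falong %.1f Fz %.1f Mx(v) %.2f | tilt along %.3f across %.3f w %.1f"%(o["t"],d[:2]@u,d[:2]@v,d[2],F[:2]@u,F[2],o["moment"][:2]@v,R[:2,2]@u,R[:2,2]@v,o["width"]))
E
python3 -c "from h import *; rel()"
```

```text
t: 12.4
ee_pos: [517.8, -12.6, 72.5]
orientation: [-2.055, -2.354, -0.002]
ft_force: [2.7, -4.9, -9.5]
width: 33.6
t 12.40 along 2.40 across -0.00 up 0.96 | Falong -5.2 Fz -9.5 Mx(v) -1.25 | tilt along 0.014 across -0.010 w 33.6
```

Run:
```python
from h import *
im,C=snap("wrist","w4.png"); rel()
print([proj((518+a*v[0]+b*u[0],-13+a*v[1]+b*u[1],89),C).round() for a,b in ((-17,-22),(17,-22),(17,22),(-17,22))])
cv2.imwrite("pics/w4c.png",cv2.resize(im[190:400,210:430],None,fx=2.7,fy=2.7,interpolation=cv2.INTER_CUBIC))
```

```text
t 12.45 along 2.38 across 0.03 up 0.99 | Falong -4.5 Fz -10.3 Mx(v) -1.22 | tilt along 0.014 across -0.010 w 33.6
[array([275., 366.]), array([361., 367.]), array([364., 259.]), array([272., 258.])]
```

View pics/w4c.png

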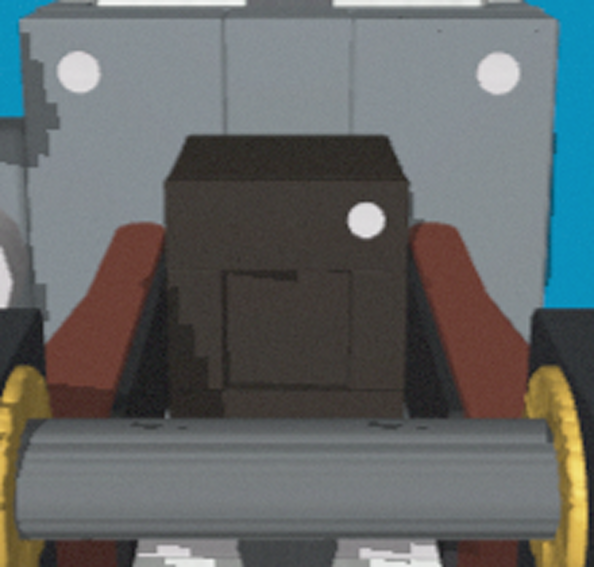

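The view shows the +y face of the block between its foot at row 240 and its top edge at row 257, so its height in pixels gives the tilt. I'll measure that numerically.

```bash
cat >> h.py <<'E'
from scipy.optimize import least_squares
def tilt(f):
    "block tilt about v (positive = top towards +u) and origin (along,up) rel. to seat, from foot and top edges of its +y face"
    C=cam("wrist"); rel(); im=ctrl.get_image("wrist")[:,:,::-1]; cv2.imwrite("pics/"+f,im)
    p=cv2.GaussianBlur(im,(1,5),0)[200:300,290:322].astype(float).mean((1,2)); g=np.diff(p)
    a=int(np.argmin(g)); b=a+6+int(np.argmax(g[a+6:a+32]))
    def sub(i): y0,y1,y2=np.abs(g[i-1:i+2]); return 200.5+i+.5*(y0-y2)/(y0-2*y1+y2)
    ra,rb=sub(a),sub(b); o=ctrl.get_obs(); g0=o["ee_pos"]+[0,0,8.25]   # pads' centre
    def pts(th,h,s=0):  # upper edge / foot edge of +y face, grip point g0, h = grip point to block top
        w=[]
        for y,z in ((22,h),(22,h-33)):
            q=g0[:2]+u*(y*np.cos(th)+z*np.sin(th)); w.append(proj((*q,g0[2]-y*np.sin(th)+z*np.cos(th)),C)[1])
        return w
    r=least_squares(lambda q: np.array(pts(q[0],q[1]*10))-[rb,ra],[0,.8]).x
    print("rows foot %.1f top %.1f -> tilt %.3f top above grip %.1f block top z %.1f"%(ra,rb,r[0],r[1]*10,g0[2]+r[1]*10));
E
python3 -c "from h import *; tilt('w5.png')"
python3 -m inch '[{"xyz":[-0.2,0,0],"spin":0},{"xyz":[-0.4,0,0],"spin":0},{"xyz":[-0.54,0,-0.05],"spin":0},{"xyz":[-0.54,0,-0.05],"spin":0},{"xyz":[-0.54,0,-0.05],"spin":0}]'
python3 -c "from h import *; tilt('w6.png')"
```

```text
t 12.45 along 2.38 across 0.03 up 0.99 | Falong -4.5 Fz -10.3 Mx(v) -1.22 | tilt along 0.014 across -0.010 w 33.6
rows foot 239.5 top 256.7 -> tilt 0.036 top above grip 9.5 block top z 90.2
t: 13.0
ee_pos: [518.3, -16.3, 72.9]
orientation: [-2.055, -2.351, -0.005]
ft_force: [1.4, 10.4, -2.7]
width: 33.9
t 13.00 along -1.33 across 0.00 up 1.43 | Falong 10.1 Fz -2.7 Mx(v) 2.01 | tilt along 0.016 across -0.010 w 33.9
rows foot 237.2 top 256.3 -> tilt 0.005 top above grip 7.4 block top z 88.6
```

```bash
python3 -m inch '[{"xyz":[-0.15,0,0],"spin":0},{"xyz":[-0.3,0,0],"spin":0},{"xyz":[-0.3,0,0],"spin":0},{"xyz":[-0.3,0,0],"spin":0}]'
python3 -c "from h import *; tilt('w7.png')"
```

```text
t: 13.45
ee_pos: [518.5, -17.3, 73.1]
orientation: [-2.054, -2.348, -0.008]
ft_force: [0.4, 11.4, -0.9]
width: 34.0
t 13.45 along -2.30 across 0.06 up 1.60 | Falong 11.2 Fz -0.9 Mx(v) 2.34 | tilt along 0.019 across -0.010 w 34.0
rows foot 235.7 top 252.7 -> tilt 0.016 top above grip 2.6 block top z 83.9
```

```bash
python3 -c "
import cv2,numpy as np
a=[cv2.resize(cv2.imread(f'pics/w{i}.png')[220:350,265:375],None,fx=2.4,fy=4,interpolation=cv2.INTER_CUBIC) for i in (5,6,7)]
cv2.imwrite('pics/cmp.png',np.hstack(a))"
```

```text
(no output)
```

View pics/cmp.png

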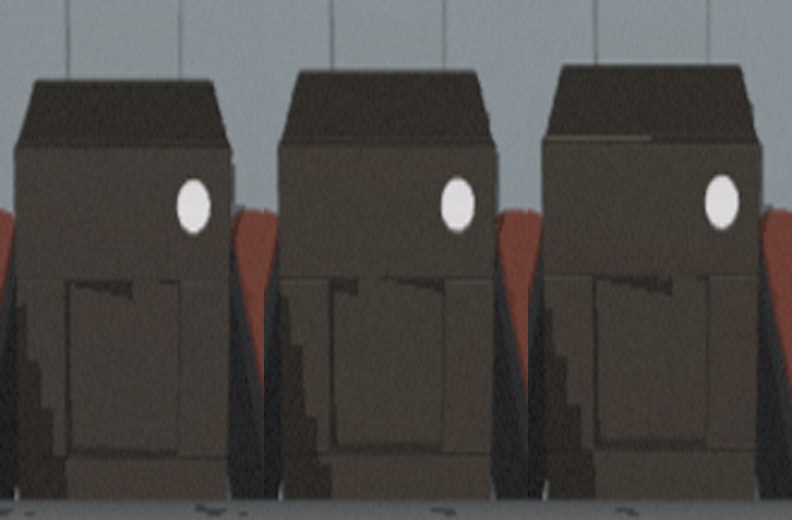

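The panes show the face going from 16.75 to 18.0 to 18.5 px, so the tilt changed by only about 0.03 rad. Most of the travel went into the seat's side play, so I need larger lateral strokes.

```bash
python3 - <<'E'
s=open("h.py").read()
s=s.replace("b=a+6+int(np.argmax(g[a+6:a+32]))","ml=(p[a+4:a+10].mean()+p[a+26:a+34].mean())/2; k=a+8+int(np.argmax(p[a+8:]>ml)); rb=200+k-(p[k]-ml)/(p[k]-p[k-1])").replace("ra,rb=sub(a),sub(b)","ra=sub(a)")
open("h.py","w").write(s)
E
python3 -m inch '[{"xyz":[-0.2,0,0],"spin":0},{"xyz":[-0.4,0,0],"spin":0},{"xyz":[-0.4,0,0],"spin":0},{"xyz":[-0.4,0,0],"spin":0}]'
python3 -c "from h import *; tilt('w8.png')"
```

```text
t: 13.9
ee_pos: [518.7, -19.0, 73.3]
orientation: [-2.054, -2.345, -0.011]
ft_force: [-0.7, 12.6, 1.6]
width: 33.4
t 13.90 along -4.09 across 0.09 up 1.83 | Falong 12.6 Fz 1.6 Mx(v) 2.58 | tilt along 0.023 across -0.010 w 33.4
rows foot 232.9 top 254.2 -> tilt -0.043 top above grip 3.1 block top z 84.7
```

```bash
python3 -m inch '[{"xyz":[0.2,0,-0.02],"spin":0},{"xyz":[0.4,0,-0.04],"spin":0},{"xyz":[0.6,0,-0.06],"spin":0},{"xyz":[0.8,0,-0.08],"spin":0},{"xyz":[0.95,0,-0.1],"spin":0},{"xyz":[0.95,0,-0.1],"spin":0},{"xyz":[0.95,0,-0.1],"spin":0}]'
python3 -c "from h import *; tilt('w9.png')"
```

```text
t: 14.65
ee_pos: [517.8, -11.4, 74.8]
orientation: [-2.054, -2.348, -0.009]
ft_force: [0.5, -10.7, -1.6]
width: 33.5
t 14.65 along 3.58 across 0.19 up 3.31 | Falong -10.7 Fz -1.6 Mx(v) -2.24 | tilt along 0.020 across -0.010 w 33.5
rows foot 240.9 top 256.4 -> tilt 0.054 top above grip 10.9 block top z 93.9
```

```bash
python3 -m inch '[{"xyz":[-0.2,0,0],"spin":0},{"xyz":[-0.4,0,-0.02],"spin":0},{"xyz":[-0.6,0,-0.04],"spin":0},{"xyz":[-0.8,0,-0.06],"spin":0},{"xyz":[-1.0,0,-0.08],"spin":0},{"xyz":[-1.1,0,-0.08],"spin":0},{"xyz":[-1.1,0,-0.08],"spin":0},{"xyz":[-1.1,0,-0.08],"spin":0}]'
python3 -c "from h import *; tilt('w10.png')"
python3 -m inch '[{"xyz":[0.2,0,0],"spin":0},{"xyz":[0.4,0,-0.02],"spin":0},{"xyz":[0.6,0,-0.04],"spin":0},{"xyz":[0.8,0,-0.06],"spin":0},{"xyz":[1.0,0,-0.08],"spin":0},{"xyz":[1.1,0,-0.08],"spin":0},{"xyz":[1.1,0,-0.08],"spin":0},{"xyz":[1.1,0,-0.08],"spin":0}]'
python3 -c "from h import *; tilt('w11.png')"
```

```text
t: 15.5
ee_pos: [519.1, -20.6, 76.0]
orientation: [-2.054, -2.345, -0.011]
ft_force: [-1.3, 10.8, 4.7]
width: 34.0
t 15.50 along -5.68 across 0.20 up 4.46 | Falong 10.9 Fz 4.7 Mx(v) 2.09 | tilt along 0.023 across -0.010 w 34.0
rows foot 229.5 top 252.1 -> tilt -0.072 top above grip -0.3 block top z 83.9
t: 16.35
ee_pos: [518.4, -11.6, 78.1]
orientation: [-2.055, -2.348, -0.01]
ft_force: [-2.2, -12.1, 7.8]
width: 33.7
t 16.35 along 3.35 across 0.74 up 6.64 | Falong -11.7 Fz 7.8 Mx(v) -2.14 | tilt along 0.020 across -0.009 w 33.7
rows foot 242.2 top 257.4 -> tilt 0.063 top above grip 13.2 block top z 99.6
```

```bash
cat >> h.py <<'E'
def sube(p,sgn):
    g=np.diff(p)*sgn; i=int(np.argmax(g[1:-1]))+1; y0,y1,y2=g[i-1:i+2]; return i+.5+.5*(y0-y2)/(y0-2*y1+y2)
def full(f):
    C=cam("wrist"); rel(); im=ctrl.get_image("wrist")[:,:,::-1]; cv2.imwrite("pics/"+f,im)
    G=cv2.GaussianBlur(im,(5,5),0).astype(float).mean(2); p=G[200:300,290:322].mean(1); ra=sube(p[:60],-1); a=int(ra)
    ml=(p[a+4:a+10].mean()+p[a+26:a+34].mean())/2; k=a+8+int(np.argmax(p[a+8:]>ml)); rb=k-(p[k]-ml)/(p[k]-p[k-1])
    w=[]
    for d in (3,5,7,9):   # width in the face just below the foot line, extrapolated to it
        q=G[200+a+d,240:400]; L=sube(q[:80],-1); Rr=80+sube(q[80:],1); w.append(Rr-L)
    k1,k0=np.polyfit([a+d-ra for d in (3,5,7,9)],w,1); o=ctrl.get_obs()
    g0=o["ee_pos"]; ac=v*0
    def pt(q,x,y,z):  # block point (z from its top) -> world; q: along offset of top centre, top z, tilt
        A=y*np.cos(q[2])+z*np.sin(q[2]); return (*(g0[:2]+u*(q[0]+A)+v*x),q[1]-y*np.sin(q[2])+z*np.cos(q[2]))
    def res(q):
        f0,f1=proj(pt(q,-17,22,-33),C),proj(pt(q,17,22,-33),C); t=proj(pt(q,0,22,0),C)
        return [f0[1]/2+f1[1]/2-200-ra,t[1]-200-rb,f1[0]-f0[0]-k0]
    q=least_squares(res,[0,90,0],x_scale=[1,1,.05]).x
    O=pt(q,0,0,-46); S=np.array([517.6,-15.2])
    print("foot %.1f top %.1f width %.1f (slope %.2f) -> tilt %.3f topz %.1f origin z %.1f (42 seated) top along %.1f rel seat"%(ra,rb,k0,k1,q[2],q[1],O[2],(np.array(pt(q,0,0,0)[:2])-S)@u))
E
python3 -c "from h import *; full('w12.png')"
```

```text
t 16.40 along 3.33 across 0.68 up 6.62 | Falong -10.6 Fz 8.2 Mx(v) -2.19 | tilt along 0.020 across -0.009 w 33.7
foot 42.2 top 57.5 width 73.7 (slope 0.94) -> tilt 0.052 topz 90.6 origin z 44.6 (42 seated) top along 1.9 rel seat
```

```bash
python3 - <<'E'
s=open("h.py").read()
s=s.replace('def full(f):\n    C=cam("wrist"); rel(); im=ctrl.get_image("wrist")[:,:,::-1]; cv2.imwrite("pics/"+f,im)\n','''def full(f,pose=None,h=(20,2)):
    if pose is None:
        C=cam("wrist"); rel(); im=ctrl.get_image("wrist")[:,:,::-1]; cv2.imwrite("pics/"+f,im)
    else:
        im=cv2.imread("pics/"+f); c=ctrl.camera_info("wrist"); T=np.eye(4); T[:3,:3]=Ro.from_rotvec(pose[1]).as_matrix(); T[:3,3]=pose[0]
        M=np.linalg.inv(T@c["hand_eye"]); C=(c["camera_matrix"],M[:3,:3],M[:3,3])
''')
s=s.replace('o=ctrl.get_obs()\n    g0=o["ee_pos"]; ac=v*0','g0=np.array(pose[0] if pose else ctrl.get_obs()["ee_pos"])')
open("h.py","w").write(s)
E
python3 - <<'E'
from h import *
for f,e,r in (("w3.png",[515.7,-15.8,128.9],[-2.054,-2.351,-.001]),("w6.png",[518.3,-16.3,72.9],[-2.055,-2.351,-.005]),("w8.png",[518.7,-19.0,73.3],[-2.054,-2.345,-.011]),("w9.png",[517.8,-11.4,74.8],[-2.054,-2.348,-.009]),("w10.png",[519.1,-20.6,76.0],[-2.054,-2.345,-.011]),("w11.png",[518.4,-11.6,78.1],[-2.055,-2.348,-.01])):
    print(f); full(f,(e,r))
E
```

```text
w3.png
foot 14.9 top 25.9 width 56.5 (slope 0.94) -> tilt -0.007 topz 80.1 origin z 34.1 (42 seated) top along -1.4 rel seat
w6.png
foot 37.2 top 55.8 width 74.4 (slope 0.78) -> tilt 0.006 topz 85.3 origin z 39.3 (42 seated) top along -1.8 rel seat
w8.png
foot 32.9 top 54.2 width 74.8 (slope 0.74) -> tilt -0.041 topz 85.6 origin z 39.6 (42 seated) top along -3.8 rel seat
w9.png
foot 40.9 top 56.4 width 73.2 (slope 1.05) -> tilt 0.044 topz 85.6 origin z 39.6 (42 seated) top along 2.1 rel seat
w10.png
foot 29.5 top 52.1 width 75.3 (slope 0.77) -> tilt -0.064 topz 88.4 origin z 42.5 (42 seated) top along -4.4 rel seat
w11.png
foot 42.2 top 57.4 width 73.7 (slope 0.95) -> tilt 0.052 topz 90.4 origin z 44.5 (42 seated) top along 1.8 rel seat
```

The `full` fit is biased low at seated distance, but its differences are consistent: from w6 to w11 the block rose 5.2 mm, the same as the tool. So there is no slip in the pads, the tilt is about ±0.055 rad, and there is no upward pull. I continue.

```bash
python3 -m inch '[{"xyz":[-0.2,0,0],"spin":0},{"xyz":[-0.4,0,0],"spin":0},{"xyz":[-0.6,0,-0.02],"spin":0},{"xyz":[-0.8,0,-0.04],"spin":0},{"xyz":[-1.0,0,-0.06],"spin":0},{"xyz":[-1.1,0,-0.06],"spin":0},{"xyz":[-1.1,0,-0.06],"spin":0}]'
python3 -c "from h import *; full('w13.png')"
python3 -m inch '[{"xyz":[0.2,0,0],"spin":0},{"xyz":[0.4,0,0],"spin":0},{"xyz":[0.6,0,-0.02],"spin":0},{"xyz":[0.8,0,-0.04],"spin":0},{"xyz":[1.0,0,-0.06],"spin":0},{"xyz":[1.1,0,-0.06],"spin":0},{"xyz":[1.1,0,-0.06],"spin":0}]'
python3 -c "from h import *; full('w14.png')"
```

```text
t: 17.15
ee_pos: [519.6, -21.0, 79.1]
orientation: [-2.055, -2.346, -0.012]
ft_force: [-2.4, 9.1, 6.9]
width: 33.5
t 17.15 along -6.19 across 0.67 up 7.57 | Falong 9.3 Fz 6.9 Mx(v) 1.90 | tilt along 0.022 across -0.009 w 33.5
foot 30.5 top 54.2 width 76.2 (slope 0.63) -> tilt -0.071 topz 93.5 origin z 47.7 (42 seated) top along -5.2 rel seat
t: 17.9
ee_pos: [518.3, -10.0, 80.0]
orientation: [-2.055, -2.346, -0.012]
ft_force: [0.1, 0.6, 1.9]
width: 33.7
t 17.90 along 4.90 across 0.83 up 8.50 | Falong 0.6 Fz 1.9 Mx(v) -0.11 | tilt along 0.022 across -0.009 w 33.7
foot 30.7 top 54.2 width 75.9 (slope 0.66) -> tilt -0.068 topz 93.9 origin z 48.0 (42 seated) top along 5.8 rel seat
```

The last stroke ran 11 mm with no force and the tilt stuck at -0.068, so the spigot seems to have come free, leaning in the grip. To straighten it I'll put the spigot back 2–3 mm into the mouth, above the bars, and push it lightly against the wall.

```bash
python3 -m inch '[{"xyz":[0,0,-0.3],"spin":0},{"xyz":[0,0,-0.5],"spin":0},{"xyz":[-0.3,0,-0.5],"spin":0},{"xyz":[-0.7,0,-0.5],"spin":0},{"xyz":[-1.0,0,-0.5],"spin":0},{"xyz":[-1.0,0,-0.5],"spin":0},{"xyz":[-1.0,0,-0.5],"spin":0}]'
python3 -c "from h import *; full('w15.png')"
python3 -c "
import cv2; im=cv2.imread('pics/w15.png'); cv2.imwrite('pics/w15c.png',cv2.resize(im[150:400,170:470],None,fx=2.4,fy=2.4,interpolation=cv2.INTER_CUBIC))"
```

```text
t: 18.65
ee_pos: [519.6, -20.2, 84.7]
orientation: [-2.055, -2.345, -0.012]
ft_force: [-0.1, -0.1, -0.1]
width: 33.6
t 18.65 along -5.37 across 0.78 up 13.19 | Falong -0.0 Fz -0.1 Mx(v) -0.11 | tilt along 0.023 across -0.009 w 33.6
foot 31.2 top 54.2 width 76.1 (slope 0.67) -> tilt -0.060 topz 99.4 origin z 53.5 (42 seated) top along -4.3 rel seat
```

```bash
python3 -m inch '[{"xyz":[0,0,0.2],"spin":0},{"xyz":[0,0,0.4],"spin":0},{"xyz":[0,0,0.55],"spin":0},{"xyz":[0,0,0.6],"spin":0},{"xyz":[0,0,0.6],"spin":0}]'
python3 -c "from h import *; full('w16.png')"
python3 -m inch '[{"xyz":[0.2,0,0],"spin":0},{"xyz":[0.4,0,0],"spin":0},{"xyz":[0.6,0,0],"spin":0},{"xyz":[0.75,0,0],"spin":0},{"xyz":[0.75,0,0],"spin":0}]'
python3 -c "from h import *; full('w17.png')"
```

```text
t: 19.2
ee_pos: [519.5, -19.9, 78.8]
orientation: [-2.055, -2.346, -0.012]
ft_force: [-1.7, -0.0, 3.0]
width: 33.9
t 19.20 along -5.09 across 0.71 up 7.35 | Falong 0.2 Fz 3.0 Mx(v) -0.02 | tilt along 0.023 across -0.009 w 33.9
foot 30.7 top 54.0 width 75.7 (slope 0.68) -> tilt -0.067 topz 92.4 origin z 46.5 (42 seated) top along -4.3 rel seat
t: 19.75
ee_pos: [519.1, -13.7, 79.4]
orientation: [-2.055, -2.349, -0.011]
ft_force: [-0.3, -10.0, 4.5]
width: 33.5
t 19.75 along 1.17 across 1.13 up 7.90 | Falong -9.9 Fz 4.5 Mx(v) -1.92 | tilt along 0.020 across -0.008 w 33.5
foot 32.5 top 54.0 width 75.7 (slope 0.65) -> tilt -0.039 topz 93.8 origin z 47.8 (42 seated) top along 2.1 rel seat
```

```bash
python3 -m inch '[{"xyz":[0.15,0,0.02],"spin":0},{"xyz":[0.3,0,0.04],"spin":0},{"xyz":[0.35,0,0.05],"spin":0},{"xyz":[0.35,0,0.05],"spin":0}]'
python3 -c "from h import *; full('w18.png')"
```

```text
t: 20.2
ee_pos: [518.9, -11.8, 79.6]
orientation: [-2.055, -2.352, -0.009]
ft_force: [-2.0, -12.4, 8.5]
width: 33.8
t 20.20 along 3.06 across 1.26 up 8.14 | Falong -12.0 Fz 8.5 Mx(v) -2.26 | tilt along 0.018 across -0.008 w 33.8
foot 35.2 top 55.0 width 74.8 (slope 0.77) -> tilt -0.013 topz 92.6 origin z 46.7 (42 seated) top along 3.1 rel seat
```

```bash
python3 -m inch '[{"xyz":[0.15,0,0.04],"spin":0},{"xyz":[0.22,0,0.05],"spin":0},{"xyz":[0.22,0,0.05],"spin":0}]'
python3 -c "from h import *; full('w19.png')"
python3 -m inch '[{"xyz":[-0.2,0,0],"spin":0},{"xyz":[-0.35,0,0],"spin":0},{"xyz":[-0.35,0,-0.4],"spin":0},{"xyz":[-0.35,0,-0.8],"spin":0},{"xyz":[-0.35,0,-1.2],"spin":0},{"xyz":[-0.35,0,-1.5],"spin":0},{"xyz":[-0.35,0,-1.5],"spin":0},{"xyz":[-0.35,0,-1.5],"spin":0}]'
python3 -c "from h import *; full('w20.png')"
```

```text
t: 20.55
ee_pos: [518.9, -11.1, 79.8]
orientation: [-2.055, -2.355, -0.006]
ft_force: [-2.4, -11.3, 7.1]
width: 33.5
t 20.55 along 3.72 across 1.28 up 8.27 | Falong -10.9 Fz 7.1 Mx(v) -2.28 | tilt along 0.015 across -0.008 w 33.5
foot 36.2 top 55.9 width 74.8 (slope 0.79) -> tilt -0.006 topz 92.8 origin z 46.8 (42 seated) top along 3.5 rel seat
t: 21.4
ee_pos: [519.5, -14.8, 94.9]
orientation: [-2.055, -2.355, -0.007]
ft_force: [-0.1, -0.1, -1.3]
width: 33.8
t 21.40 along 0.03 across 1.47 up 23.37 | Falong -0.1 Fz -1.3 Mx(v) -0.02 | tilt along 0.015 across -0.007 w 33.8
foot 36.2 top 56.0 width 75.6 (slope 0.74) -> tilt -0.005 topz 109.8 origin z 63.8 (42 seated) top along 0.2 rel seat
```

Run:
```python
from h import *
s,C=snap("scene","s9.png"); w=cv2.imread("pics/w20.png"); st()
a=cv2.resize(s[150:400,120:440],(512,400),interpolation=cv2.INTER_CUBIC); b=cv2.resize(w[150:400,190:380],(288,379),interpolation=cv2.INTER_CUBIC)
o=np.zeros((400,800,3),np.uint8); o[:,:512]=a; o[:379,512:]=b; cv2.imwrite("pics/fin.png",o)
```

```text
t 21.5 ee [519.4 -14.8  94.7] F [-0.6  0.2 -1.2] M [-0.08 -0.07  0.04] w 33.7 q6 -0.21
```

View pics/fin.png

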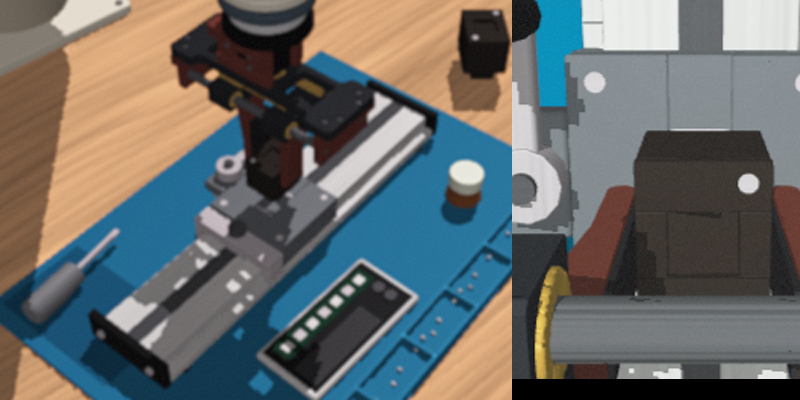

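The block hangs upright over its seat, with the lever along the rail and the carriage at the stop. The phone, jar and driver look undisturbed. I'll check the carriage position once numerically, then hand in.

Run:
```python
from h import *
a=np.load("w2C.npy"); C2=(a[:9].reshape(3,3),a[9:18].reshape(3,3),a[18:])
C=cam("wrist")
def edge(f,C,c0,c1,r0,r1):
    p=cv2.imread("pics/"+f)[r0:r1,c0:c1].astype(float).mean((1,2)); r=r0+sube(cv2.GaussianBlur(p[:,None],(1,3),0)[:,0],-1); return r,al(ray(((c0+c1)/2,r+.5),52,C))
print("before rocking",edge("w2.png",C2,400,430,215,240)); print("now",edge("w20.png",C,310,330,165,205)); st()
ctrl.close_job()
```

```text
before rocking (np.float64(228.8867773019272), 'along 33.7 across 18.1')
now (np.float64(182.58145363408522), 'along 31.7 across 0.2')
t 21.5 ee [519.4 -14.8  94.7] F [-0.6  0.2 -1.2] M [-0.08 -0.07  0.04] w 33.7 q6 -0.21
the job is handed in; nothing more can be done
```

The block is out of its seat and the job is handed in at about 21.5 s. I swung the clamp lever fully open and drew the carriage about 126 mm until it met the stop with 30 N. I then swung the lever back to locked and rocked the block out by side-to-side strokes in the grip.

**Last checks that agreed:**
- **Block:** it is still gripped at a width of 33.7 mm. It is upright to about -0.005 rad along the rail by my image estimate, and its spigot foot is about 12–14 mm above the seat.
- **Wrist force:** it was about 1 N at the end. The last upward-pull reading during the rocking was about 10 N, against the 21 N that would lift the slide.
- **Surroundings:** the last picture shows the lever locked, the carriage at the stop, and the phone, jar and screwdriver undisturbed.

**Where it differed or disagreed:**
- **Rocking:** only about seven strokes were needed, fewer than the 11 or so expected. Some rose 1.5–2 mm instead of 1 mm, and the tilt reached only about 0.05–0.07 rad each way.
- **Straightening:** the block came free leaning about 0.07 rad. I straightened it by putting the spigot tip a few millimetres back into the mouth and pushing it against the wall with about 12 N.
- **Carriage edge:** it read 33.7 mm along the rail before rocking and 31.7 mm after, about the calibration error. I take the carriage as not having moved away from the stop.
- **Block height:** my image estimate has a bias of 2–3 mm, so the clearance is only that exact.

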